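# Nest three U-brackets on one hook

### The arm

A 7-joint arm with a two-finger parallel gripper is mounted at the origin on the work surface. World frame = base frame: x ahead of the robot, y to its left, z up, the work surface at z = 0. Lengths are in m, angles in rad, forces in N, time in s.
With the tool pointing down it reaches from about 0.35 to 0.775 m from the base axis. Payload 3.1 kg.
Tool frame: the origin (TCP) lies between the finger pads; the fingertips stand 8 mm ahead of it and the grasp point (between the pads) lies 11 mm behind it; z points along the fingers, y is the line along which they close (so a half turn about z gives the same grasp; the last joint's range is limited). The gripper opens to 85 mm and grips with 20 to 120 N. Pads are 22 mm wide; open, the fingers measure 114 mm over their backs; the gripper's body (76 mm by 85 mm) begins 54 mm behind the grasp point. The pads swing forward as they close: fully open they stand 13 mm farther back than shut.
Start: joints at [-1.338, 0.311, 0.014, 1.512, -0.004, 1.319, -0.027], TCP at [0.149, 0.529, 0.239] pointing down, gripper open.
Joint ranges: [-2.7, 2.7], [-0.3, 1.91], [-1.27, 1.3], [0.12, 2.57], [-1.44, 4.58], [0.2, 2.03], [-3.05, 3.05]. Speed limits (rad/s): [2.79, 2.79, 3.14, 3.14, 3.14, 3.14, 3.14].

### API

Orientations are given as a rotation vector (axis times angle).
In Python, from workcell import readout, viewer, close_job gives the robot as it stands.
- The arm moves only by the shell command python3 -m handwheel 'ROWS' [FORCE]. ROWS is JSON, one flat list of numbers, 5 for each row, row after row: the shift along the world's x, y, z as a fraction of full scale, then the turn about the world's z as a fraction of full scale, then the opening, from 0 (shut) to 1 (fully open). In form: [x, y, z, turn, grip, x, y, z, turn, grip, ...]. A call has 1 to 12 rows; each row shifts and turns the commanded pose from where the row before left it; what a row does not reach is not made up. Full scale, the value 1, is 15 cm for a shift and 180 degrees for a turn. A row lasts 1/10 s, in which the tool goes at most 50 mm and 8.59 degrees, less where a joint would pass 70% of its speed; a pose out of reach is approached as far as the arm can. A call with a number of a shift or a turn outside -1 to 1 is refused whole. A call with a gripper value outside its range is refused whole. The fingers move at their own pace and stop on an object; FORCE is the grip in N (left out, the last holds). Time passes only in rows, so rows that do not move let the fingers close. It gives the time, the measured TCP pose, the force, the opening and the grip force at its end, in the units of the state.
- readout.get_obs(): the state, without advancing time (a new reading comes with each control period).
- viewer.get_image(name): name is "side" or "top" or "wrist"; returns a dict with "img" (420x560x3 uint8, red, green, blue), "z_map" (420x560 float32, m along the optical axis (not along the pixel's ray), 0 where there is no reading), "fx", "fy", "cx", "cy" (pixels), "extrinsics" (4x4, takes a point from world to camera coordinates); the wrist camera has in their place "hand_eye" (4x4, takes a point from camera to tool coordinates, whose origin is the TCP and whose axes are the flange's). Camera axes: x right, y down, z forward; pixel columns grow to the right and rows downward; lengths in m; the calibration is good to about 2 mm. A picture is of the moment at which its call begins: read the wrist's pose just before it.
- close_job(): hands the job in; it is judged then, once.
The state is a dict: "t": time; "q": joint angles; "dq": joint speeds; "tau": joint torques, N m; "eef_pos": TCP position; "eef_rot": TCP orientation; "contact_force": force on the tool from outside, world axes, zero at the start; "wrist_torque": the same for the moment, N m; "finger_gap": finger opening in m; "gripper_force": force on a finger pad.
Only numpy, scipy, OpenCV 4.12 (cv2) and the standard library are available. Lean on these libraries where they do the work, as an engineer would, in place of code of your own. Each camera call takes 0.05 s, during which the arm holds its last target. There are 200 camera calls.

### The job

Hang the three brass U-brackets on the stand's flat hook arm, legs down astride the arm: the smallest first, then the middle one over it, then the largest over both, letting go of each before taking the next. They should end up nested squarely one over the other, each bridge lying flat on the one below and the smallest flat on the arm between the upturned tip and the post. Leave the other things on the desk where they are.

Things in the scene. Friction and masses are not known exactly. Their poses are not given: they have to be found in the camera images.
- bracket_small: the smallest of three like inverted-U brackets of plain bent brass strip (about 135 g, 4 mm thick, 36 mm deep along its own x): a flat top bridge with two flat legs that stand on the desk. Outer width 30 mm along its own y (leg outer faces at y = +-15 mm), 22 mm clear between the legs, 45 mm tall over all, underside of the bridge 41 mm above the feet. Open front and back; symmetric under a half turn about z. Origin midway between the feet, at their underside; z up.
- bracket_medium: the middle-sized of three like inverted-U brackets of plain bent brass strip (about 200 g, 4 mm thick, 36 mm deep along its own x): a flat top bridge with two flat legs that stand on the desk. Outer width 48 mm along its own y (leg outer faces at y = +-24 mm), 40 mm clear between the legs, 62 mm tall over all, underside of the bridge 58 mm above the feet. Open front and back; symmetric under a half turn about z. Origin midway between the feet, at their underside; z up.
- bracket_large: the largest of three like inverted-U brackets of plain bent brass strip (about 260 g, 4 mm thick, 36 mm deep along its own x): a flat top bridge with two flat legs that stand on the desk. Outer width 66 mm along its own y (leg outer faces at y = +-33 mm), 58 mm clear between the legs, 80 mm tall over all, underside of the bridge 76 mm above the feet. Open front and back; symmetric under a half turn about z. Origin midway between the feet, at their underside; z up.
- hook_stand: fixed dark steel flat-bar hook on a dark steel base plate (130 x 90 x 10 mm). A post (10 x 12 mm, rising only to the arm's top) at own +x carries a level arm 12 mm wide (own y) and 8 mm thick that runs along own -x to an upturned tip; nothing stands higher than the tip. Origin under the middle of the arm, at desk level; z up.
- hook_seat (a point): the middle of the arm's clear top surface, 130 mm above the desk, axes as the hook stand's. The arm is clear and flat for 40 mm either side along x: at x = -40 mm the tip rises 14 mm above the arm's top (6 mm thick, 12 mm wide), at x = +40 mm begins the post, whose top is flush with the arm.
- swr_meter: bystander: silver standing-wave meter box, 100 x 150 x 63 mm with two white dials, loose; origin at the centre of its underside
- resistor: bystander: white ceramic power resistor, 18 x 62 x 18 mm, loose, lying on the desk; origin at the centre of its underside
- enclosure: bystander: grey aluminium project enclosure, 94 x 124 x 54 mm, loose; origin at the centre of its underside
- battery: bystander: red rechargeable battery pack, 50 x 90 x 24 mm, loose; origin at the centre of its underside
There are look-alikes about, which are no part of the job. What is shaped like the bracket_small but green or red is not meant. What is shaped like the bracket_large but orange is not meant.

How it is judged:
On the way, in this order (a step that is already met when the one before it is completed fails the run):
1. the smallest bracket hangs flat on the arm, let go (z of bracket_small in the frame of hook_seat between -0.0435 and -0.0385 m and contact force between bracket_small and hook_stand above 0.1 N and angle between bracket_small's own z axis and vertical below 0.1 rad and angle between the x axis of bracket_small and the x axis of hook_stand, either way round below 0.3 rad and horizontal distance between bracket_small and hook_seat below 0.024 m and contact force between the fingers and bracket_small below 0.1 N and linear speed of bracket_small below 0.03 m/s), for 0.2 s.
2. the middle bracket lies nested over the smallest, let go (z of bracket_small in the frame of hook_seat between -0.0435 and -0.0385 m and contact force between bracket_small and hook_stand above 0.1 N and angle between each of bracket_small, bracket_medium's own z axis and vertical below 0.1 rad and angle between the x axis of each of bracket_small, bracket_medium and the x axis of hook_stand, either way round below 0.3 rad and horizontal distance between bracket_small and hook_seat below 0.024 m and z of bracket_medium in the frame of hook_seat between -0.0565 and -0.0515 m and contact force between bracket_medium and bracket_small above 0.1 N and horizontal distance between bracket_medium and bracket_small below 0.018 m and contact force between the fingers and bracket_medium below 0.1 N and linear speed of bracket_medium below 0.03 m/s), for 0.2 s.
At the end, for the whole second after the job is handed in: Smallest flat on the arm (within 24 mm of its middle), middle one on it, largest on that: each bridge touching the one below and within 2.5 mm of nested height, tilt under 0.1 rad, turned under 0.3 rad from the arm, centres within 18 mm of the one below, all at rest (z of bracket_small in the frame of hook_seat between -0.0435 and -0.0385 m and contact force between bracket_small and hook_stand above 0.1 N and angle between each of bracket_small, bracket_medium, bracket_large's own z axis and vertical below 0.1 rad and angle between the x axis of each of bracket_small, bracket_medium, bracket_large and the x axis of hook_stand, either way round below 0.3 rad and horizontal distance between bracket_small and hook_seat below 0.024 m and linear speed of each of bracket_small, bracket_medium, bracket_large below 0.02 m/s and z of bracket_medium in the frame of hook_seat between -0.0565 and -0.0515 m and contact force between bracket_medium and bracket_small above 0.1 N and horizontal distance between bracket_medium and bracket_small below 0.018 m and z of bracket_large in the frame of hook_seat between -0.0705 and -0.0655 m and contact force between bracket_large and bracket_medium above 0.1 N and horizontal distance between bracket_large and bracket_medium below 0.018 m).
It fails at once if the standing-wave meter is moved more than 30 mm (distance of swr_meter from where it was at the start of the episode above 0.03 m).
It fails at once if the resistor is moved more than 30 mm (distance of resistor from where it was at the start of the episode above 0.03 m).
It fails at once if the project enclosure is moved more than 30 mm (distance of enclosure from where it was at the start of the episode above 0.03 m).
It fails at once if the battery pack is moved more than 30 mm (distance of battery from where it was at the start of the episode above 0.03 m).
It also fails if it takes over 67 s, if anything falls off the work surface, if the arm or the gripper's body presses on something with over 40 N, if the wrist force passes 120 N, or if a joint passes its speed limit or range.

## Working session

There is one attempt and no reset: what is moved stays moved. The work goes in short steps, Python scripts to look and compute and a shell command to move; the robot and the scene stay as the last step left them, time stands still between calls to the robot, and variables do not carry over. Pictures are saved under pics/ and viewed, at most 10 in all, crops included, and the job is handed in when it is done.

```bash
mkdir -p pics
cat > h.py <<'E'
import numpy as np, cv2
from workcell import readout, viewer
from scipy.spatial.transform import Rotation as R
def shot(n):
    o=readout.get_obs(); v=viewer.get_image(n)
    if n=="wrist":
        T=np.eye(4);T[:3,:3]=R.from_rotvec(o["eef_rot"]).as_matrix();T[:3,3]=o["eef_pos"]
        C=T@np.array(v["hand_eye"])
    else: C=np.linalg.inv(np.array(v["extrinsics"]))
    z=v["z_map"];r,c=np.mgrid[:z.shape[0],:z.shape[1]]
    P=np.stack([(c-v["cx"])/v["fx"]*z,(r-v["cy"])/v["fy"]*z,z],-1)@C[:3,:3].T+C[:3,3]
    P[z==0]=np.nan
    return v["img"],P
def save(n,im): cv2.imwrite("pics/"+n+".png",cv2.cvtColor(im,cv2.COLOR_RGB2BGR))
E
python3 - <<'E'
from h import *
print(readout.get_obs())
for n in("top","side"):
    im,P=shot(n);save(n+"0",im);np.savez(n+"0",im=im,P=P)
E
```

```text
{'t': 0.0, 'q': array([-1.33768435,  0.31173202,  0.01394822,  1.5130537 , -0.00443261,
        1.3192292 , -0.02720282]), 'dq': array([ 1.38850575e-03, -1.00390717e-05, -6.36771666e-04,  5.97190274e-04,
       -1.32917100e-03,  6.88537636e-04,  2.56262882e-05]), 'tau': array([-5.04462714e-04, -3.79916704e+01,  1.45760248e-01, -2.30593389e+01,
        1.20897638e-02,  1.32922709e-02, -1.42808321e-05]), 'eef_pos': array([0.14901078, 0.52868049, 0.23821884]), 'eef_rot': array([-0.43011129, -3.11173019,  0.00373128]), 'contact_force': array([ 0.30107737,  0.60206287, -0.33819631]), 'wrist_torque': array([-0.0338725 ,  0.0028179 , -0.03213051]), 'gripper_force': 0.0, 'finger_gap': 0.08579912121161942}
```

View pics/top0.png

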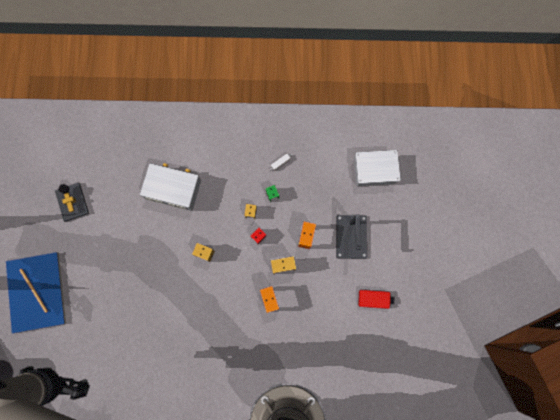

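View pics/side0.png

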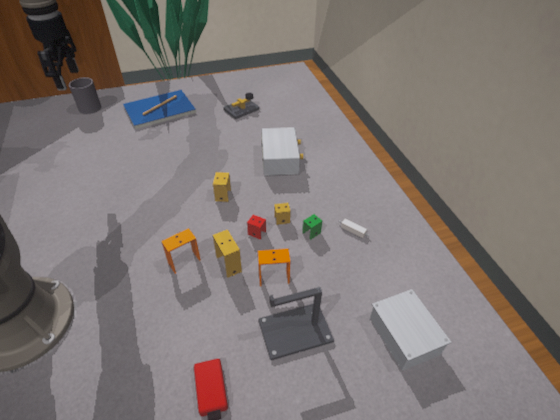

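The top view shows brass brackets at px (250,211) small, (203,252) medium and (283,265) large, with the hook stand at (352,237). The orange, red and green look-alikes stand between them. Next I measure positions.

Run:
```python
from h import *
d={n:np.load(n+"0.npz") for n in("top","side")}
for n in d:
    im,P=d[n]["im"],d[n]["P"]
    hsv=cv2.cvtColor(im,cv2.COLOR_RGB2HSV)
    for nm,lo,hi in(("brass",17,28),("orange",8,15),("red",0,6),("green",50,75)):
        m=((hsv[...,0]>=lo)&(hsv[...,0]<=hi)&(hsv[...,1]>130)&(P[...,2]>.015)&(P[...,0]>.2)).astype(np.uint8)
        k,l,s,c=cv2.connectedComponentsWithStats(m)
        for i in range(1,k):
            if s[i,4]<25: continue
            q=P[l==i]; zt=np.percentile(q[:,2],95)
            t=q[q[:,2]>zt-.006]
            (cx,cy),(w,h),a=cv2.minAreaRect((t[:,:2]*1000).astype(np.float32))
            print(n,nm,c[i].round(),s[i,4],"ztop %.3f"%zt,"c",t[:,:2].mean(0).round(4),"rect",round(cx,1),round(cy,1),round(w,1),round(h,1),round(a,1))
    # stand
    q=P.reshape(-1,3)
    dark=(im.max(-1)<110).reshape(-1)
    for lo,hi in((.122,.150),(.136,.150),(.004,.02)):
        m=dark&(q[:,2]>lo)&(q[:,2]<hi)&(abs(q[:,0]-.45)<.25)&(q[:,1]<-.0)&(q[:,1]>-.4)
        t=q[m]
        if len(t)>3:
            print(n,"stand",lo,len(t),t.mean(0).round(4),t.min(0).round(3),t.max(0).round(3),cv2.minAreaRect((t[:,:2]*1000).astype(np.float32)))
```

```text
top brass [ 68. 201.] 135 ztop 0.039 c [0.6179 0.6549] rect 617.6 653.1 54.9 30.6 43.5
top brass [250. 210.] 121 ztop 0.049 c [0.5998 0.1173] rect 599.1 117.6 28.0 33.5 84.0
top brass [203. 252.] 227 ztop 0.065 c [0.4744 0.2498] rect 474.3 248.3 47.6 34.2 71.0
top brass [283. 264.] 285 ztop 0.084 c [0.4409 0.0179] rect 441.0 17.9 35.3 63.4 12.6
top orange [307. 235.] 247 ztop 0.083 c [ 0.5294 -0.0486] rect 529.0 -48.4 35.1 65.4 78.7
top orange [269. 299.] 244 ztop 0.084 c [0.3459 0.0557] rect 344.5 54.9 65.1 35.3 17.8
top orange [532. 355.] 978 ztop 0.273 c [ 0.2244 -0.6041] rect 220.8 -609.5 53.4 79.0 24.1
top red [258. 235.] 117 ztop 0.049 c [0.5264 0.0937] rect 527.3 92.4 27.1 33.0 46.4
top red [374. 299.] 504 ztop 0.028 c [ 0.3514 -0.2471] rect 351.6 -247.8 88.9 46.4 86.5
top green [272. 192.] 112 ztop 0.050 c [0.6548 0.0538] rect 654.8 53.6 32.9 29.0 19.8
top stand 0.122 157 [ 0.5263 -0.184   0.1303] [ 0.483 -0.191  0.122] [ 0.577 -0.178  0.146] ((530.0269165039062, -184.58807373046875), (94.42357635498047, 12.95571517944336), 0.200748011469841)
top stand 0.136 10 [ 0.4849 -0.18
[... 1469 characters left out ...]
.5 1400.1 11.6 24.6 79.8
side green [312. 221.] 122 ztop 0.048 c [0.6532 0.0534] rect 653.5 55.1 35.0 28.2 23.9
side stand 0.122 380 [ 0.524  -0.1842  0.1306] [ 0.48  -0.189  0.122] [ 0.575 -0.176  0.147] ((527.3319091796875, -182.25364685058594), (95.40155029296875, 12.612321853637695), 0.33996713161468506)
side stand 0.136 29 [ 0.4824 -0.1841  0.1429] [ 0.48  -0.188  0.136] [ 0.486 -0.178  0.147] ((482.8266296386719, -183.17982482910156), (10.221441268920898, 5.647614479064941), 89.40318298339844)
side stand 0.004 2916 [ 0.5278 -0.1954  0.0111] [ 0.201 -0.344  0.004] [ 0.696 -0.009  0.02 ] ((444.4110107421875, -179.70193481445312), (476.5630187988281, 338.1043395996094), 6.163064479827881)
```

```bash
python3 -m handwheel '[0.24,-0.22,0,0.027,0.7,0.24,-0.22,0,0.027,0.7,0.24,-0.22,0,0,0.7,0.24,-0.22,0,0,0.7,0.24,-0.22,0,0,0.7,0.24,-0.22,0,0,0.7,0.24,-0.22,0,0,0.7,0.24,-0.22,0,0,0.7,0.24,-0.22,0,0,0.7,0.24,-0.22,0,0,0.7,0.24,-0.22,0,0,0.7,0,0,0,0,0.7]' 40
cat >> h.py <<'E'
def tops(im,P,lab):
    hsv=cv2.cvtColor(im,cv2.COLOR_RGB2HSV)
    m=((hsv[...,0]>=16)&(hsv[...,0]<=28)&(hsv[...,1]>120)&(P[...,2]>.02)).astype(np.uint8)
    k,l,s,c=cv2.connectedComponentsWithStats(m)
    for i in range(1,k):
        if s[i,4]<150: continue
        q=P[l==i]; zt=np.percentile(q[:,2],95)
        t=q[q[:,2]>zt-.006]
        r=cv2.minAreaRect((t[:,:2]*1000).astype(np.float32))
        print(lab,c[i].round(),s[i,4],"ztop %.4f"%zt,"med",np.median(t[:,2]).round(4),"c",t[:,:2].mean(0).round(4),"rect",np.round(r[0],1),np.round(r[1],1),round(r[2],1))
def tool():
    o=readout.get_obs();M=R.from_rotvec(o["eef_rot"]).as_matrix()
    print("t %.2f"%o["t"],"tcp",o["eef_pos"].round(4),"yaw_y %.2f"%(np.degrees(np.arctan2(M[1,1],M[0,1]))%180),"gap %.4f"%o["finger_gap"],"F",o["contact_force"].round(1),"g %.1f"%o["gripper_force"])
E
python3 - <<'E'
from h import *
tool();im,P=shot("wrist");save("w1",im);tops(im,P,"w")
E
```

```text
t: 1.3
eef_pos: [0.5498, 0.1567, 0.2385]
eef_rot: [0.187, 3.133, -0.011]
contact_force: [-0.5, -0.1, -0.5]
finger_gap: 0.0595
gripper_force: 0.0
t 1.30 tcp [0.5498 0.1567 0.2385] yaw_y 83.17 gap 0.0595 F [-0.5 -0.1 -0.5] g 0.0
w [152.   6.] 470 ztop 0.0809 med 0.0796 c [0.3685 0.0629] rect [371.2  65.3] [37.6 15.7] 83.3
w [135.  98.] 3574 ztop 0.0807 med 0.0796 c [0.4389 0.0226] rect [439.2  21.7] [36.2 65.6] 11.6
w [368. 106.] 1991 ztop 0.0629 med 0.0616 c [0.4726 0.2525] rect [473.2 252.8] [48.2 35.9] 68.8
w [ 87. 196.] 1592 ztop 0.0806 med 0.0795 c [ 0.5257 -0.0441] rect [526.7 -44.8] [35.  63.1] 79.3
w [260. 231.] 741 ztop 0.0456 med 0.0445 c [0.5967 0.1214] rect [597.5 120.9] [28.8 35.1] 82.4
```

View pics/w1.png

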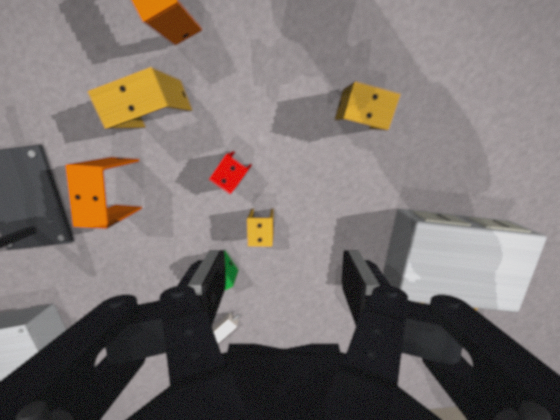

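The wrist view shows small brass at px (260,231) and the path around it clear, agreeing with the other cameras to about 3 mm. Next I move over the small bracket and descend.

```bash
python3 -m handwheel '[0.16,-0.125,0,0,0.7,0.16,-0.125,0,0,0.7,0,0,-0.29,0,0.7,0,0,-0.29,0,0.7,0,0,-0.29,0,0.7,0,0,-0.29,0,0.7,0,0,-0.15,0,0.7,0,0,-0.14,0,0.7,0,0,0,0,0.7]' 40
python3 - <<'E'
from h import *
tool();im,P=shot("wrist");save("w2",im);tops(im,P,"w")
im,P=shot("top");tops(im,P,"top")
E
```

```text
t: 2.25
eef_pos: [0.5889, 0.1301, 0.0179]
eef_rot: [-0.161, -3.128, 0.002]
contact_force: [-0.8, 1.0, -0.6]
finger_gap: 0.0595
gripper_force: 0.0
t 2.25 tcp [0.5889 0.1301 0.0179] yaw_y 84.09 gap 0.0595 F [-0.8  1.  -0.6] g 0.0
w [262. 308.] 4805 ztop 0.0455 med 0.0445 c [0.594  0.1211] rect [595.1 120.7] [29.6 34.8] 83.6
top [203. 252.] 225 ztop 0.0651 med 0.0618 c [0.4742 0.2493] rect [474.4 249.1] [48.  34.5] 70.6
top [283. 264.] 294 ztop 0.0843 med 0.0808 c [0.441  0.0162] rect [440.6  18.1] [34.9 64.7] 11.3
```

View pics/w2.png

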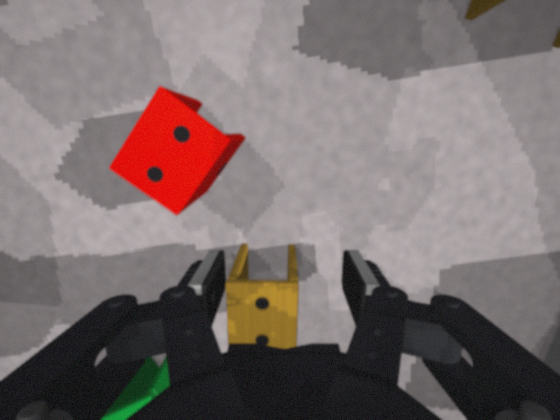

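The view shows the small bracket between the fingers, off toward the left one, because the move stopped about 10 mm short. I shift and close.

```bash
python3 -m handwheel '[0.05,-0.07,0,0,0.7,0,0,0,0,0.7,0,0,0,0,0.2,0,0,0,0,0.2,0,0,0,0,0.2,0,0,0,0,0.2]' 40
python3 - <<'E'
from h import *
tool();im,P=shot("wrist");tops(im,P,"w")
E
```

```text
t: 2.95
eef_pos: [0.6013, 0.1188, 0.0226]
eef_rot: [0.164, 3.136, 0.001]
contact_force: [0.1, 0.3, 4.6]
finger_gap: 0.0289
gripper_force: 40.2
t 2.95 tcp [0.6013 0.1188 0.0226] yaw_y 83.99 gap 0.0289 F [0.1 0.3 4.6] g 40.2
w [283. 280.] 5538 ztop 0.0455 med 0.0445 c [0.5968 0.1195] rect [598.1 119.4] [31.6 36.4] 83.9
```

```bash
python3 -m handwheel '[0,0,0.28,0,0.2,0,0,0.28,0,0.2,0,0,0.28,0,0.2,0,0,0.28,0.033,0.2]' 40; python3 -m handwheel '[-0.068,-0.288,0,0,0.2,-0.068,-0.288,0,0,0.2,-0.068,-0.288,0,0,0.2,-0.068,-0.288,0,0,0.2,-0.068,-0.288,0,0,0.2,-0.068,-0.288,0,0,0.2,-0.068,-0.288,0,0,0.2,0,0,0,0,0.2,0,0,0,0,0.2]';python3 - <<'E'
from h import *
tool()
for n in("wrist","side","top"):
    im,P=shot(n);tops(im,P,n);save(n+"3",im);np.savez(n+"3",im=im,P=P)
tool()
E
```

```text
t: 3.4
eef_pos: [0.5997, 0.1185, 0.1903]
eef_rot: [0.002, -3.139, 0.001]
contact_force: [1.1, 0.5, -1.0]
finger_gap: 0.0295
gripper_force: 39.9
t: 4.3
eef_pos: [0.5281, -0.1854, 0.1891]
eef_rot: [-0.009, -3.14, -0.001]
contact_force: [0.5, 0.1, -1.0]
finger_gap: 0.0295
gripper_force: 40.0
t 4.30 tcp [ 0.5281 -0.1854  0.1891] yaw_y 89.69 gap 0.0295 F [ 0.5  0.1 -1. ] g 40.0
wrist [512. 105.] 4307 ztop 0.0806 med 0.0795 c [0.4418 0.0075] rect [441.7   9.2] [35.8 44.5] 11.7
wrist [446. 206.] 2767 ztop 0.0806 med 0.0796 c [ 0.5259 -0.0456] rect [527.  -45.8] [35.  64.1] 78.2
wrist [283. 278.] 5750 ztop 0.2120 med 0.211 c [ 0.5237 -0.1851] rect [ 525.3 -185. ] [31.7 36.7] 89.5
side [221. 184.] 314 ztop 0.0649 med 0.0631 c [0.4725 0.2479] rect [471.8 247.3] [47.7 33.4] 69.5
side [178. 240.] 366 ztop 0.0830 med 0.081 c [0.342  0.0548] rect [342.4  56.9] [66.2 36.7] 18.2
side [228. 249.] 660 ztop 0.0825 med 0.081 c [0.4386 0.0169] rect [438.6  18.9] [35.6 64.2] 11.3
side [272. 256.] 364 ztop 0.0830 med 0.0809 c [ 0.5241 -0.0482] rect [524.3 -47.1] [36.3 60.8] 80.3
side [290. 277.] 245 ztop 0.2133 med 0.212 c [ 0.5138 -0.1849] rect [ 514.5 -184.9] [32.8 14.1] 89.1
top [203. 252.] 228 ztop 0.0654 med 0.062 c [0.4736 0.248 ] rect [474.2 249.1] [46.8 34.7] 69.3
top [283. 264.] 294 ztop 0.0833 med 0.08 c [0.4406 0.017 ] rect [440.7  17.9] [34.6 65. ] 11.0
t 4.45 tcp [ 0.5297 -0.1816  0.1892] yaw_y 90.11 gap 0.0294 F [ 0.1  0.3 -1.8] g 40.0
```

View pics/wrist3.png

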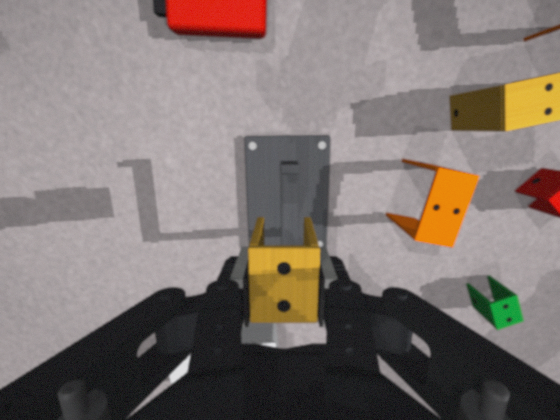

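View pics/side3.png

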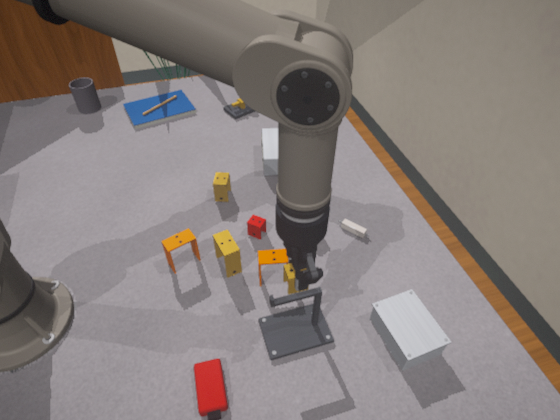

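The wrist view shows the bracket astride-aligned above the arm, with the arm's tip at px (289,165) and the arm at columns 281–299. I measure the arm's line relative to the bracket in the same image, now that the tool has settled.

```bash
cat >> h.py <<'E'
def arm(im,P,lab):
    m=(im.max(-1)<120)&(P[...,2]>.124)&(P[...,2]<.150)&(abs(P[...,0]-.53)<.06)&(abs(P[...,1]+.184)<.02)
    t=P[m]
    if len(t)<20: print(lab,"arm n",len(t)); return
    y=[(round(x,3),round(float(np.mean([a[:,1].min(),a[:,1].max()])),4)) for x in np.arange(.48,.58,.01) for a in [t[abs(t[:,0]-x)<.005]] if len(a)>8]
    print(lab,"arm n",len(t),"min",t.min(0).round(4),"max",t.max(0).round(4),"zmed",np.median(t[:,2]).round(4),"ymid",y)
E
python3 - <<'E'
from h import *
tool()
im,P=shot("wrist");tops(im,P,"w");arm(im,P,"w")
d=np.load("side0.npz");arm(d["im"],d["P"],"side0")
d=np.load("top0.npz");arm(d["im"],d["P"],"top0")
tool()
E
```

```text
t 4.45 tcp [ 0.5297 -0.1816  0.1892] yaw_y 90.11 gap 0.0294 F [ 0.1  0.3 -1.8] g 40.0
w [510. 104.] 4470 ztop 0.0806 med 0.0795 c [0.4414 0.0092] rect [441.3  11.1] [35.6 48.7] 11.6
w [441. 205.] 2779 ztop 0.0807 med 0.0796 c [ 0.5258 -0.0462] rect [527.2 -46.3] [35.2 64.7] 78.6
w [283. 278.] 5754 ztop 0.2120 med 0.211 c [ 0.5253 -0.1814] rect [ 526.7 -181.3] [31.5 36.3] 90.0
w arm n 1514 min [ 0.4808 -0.1875  0.1241] max [ 0.541  -0.1755  0.1453] zmed 0.1297 ymid [(np.float64(0.48), -0.1813), (np.float64(0.49), -0.1817), (np.float64(0.5), -0.1818), (np.float64(0.51), -0.1814), (np.float64(0.52), -0.1814), (np.float64(0.53), -0.1814), (np.float64(0.54), -0.1814)]
side0 arm n 388 min [ 0.4797 -0.1887  0.124 ] max [ 0.5757 -0.176   0.1466] zmed 0.1305 ymid [(np.float64(0.48), -0.1826), (np.float64(0.49), -0.1825), (np.float64(0.5), -0.1826), (np.float64(0.51), -0.1824), (np.float64(0.52), -0.1834), (np.float64(0.53), -0.1821), (np.float64(0.54), -0.1825), (np.float64(0.55), -0.1827), (np.float64(0.56), -0.1828), (np.float64(0.57), -0.1829)]
top0 arm n 151 min [ 0.4828 -0.1907  0.1243] max [ 0.5767 -0.1783  0.1461] zmed 0.1301 ymid [(np.float64(0.49), -0.1843), (np.float64(0.5), -0.1842), (np.float64(0.51), -0.1848), (np.float64(0.52), -0.1846), (np.float64(0.53), -0.1842), (np.float64(0.54), -0.1837), (np.float64(0.55), -0.1837), (np.float64(0.56), -0.1837), (np.float64(0.57), -0.1838)]
t 4.50 tcp [ 0.5298 -0.1816  0.1893] yaw_y 90.13 gap 0.0293 F [-0.3 -1.  -1.6] g 40.0
```

```bash
python3 -m handwheel '[0,0,-0.2,0,0.2,0,0,-0.2,0,0.2,0,0,-0.08,0,0.2,0,0,-0.03,0,0.2,0,0,0,0,0.2,0,0,0,0,0.2]'
python3 - <<'E'
from h import *
tool();im,P=shot("wrist");tops(im,P,"w")
E
```

```text
t: 5.1
eef_pos: [0.5306, -0.1843, 0.1147]
eef_rot: [0.001, 3.139, -0.001]
contact_force: [-0.0, 1.0, -1.2]
finger_gap: 0.0292
gripper_force: 40.0
t 5.10 tcp [ 0.5306 -0.1843  0.1147] yaw_y 89.95 gap 0.0292 F [-0.   1.  -1.2] g 40.0
w [540. 100.] 2098 ztop 0.0514 med 0.0493 c [ 0.446  -0.0116] rect [445.5 -11.6] [33.7  3.6] 11.3
w [510. 233.] 5418 ztop 0.0805 med 0.0796 c [ 0.5253 -0.046 ] rect [527.3 -46.1] [36.2 65. ] 78.4
w [284. 279.] 5764 ztop 0.1376 med 0.1366 c [ 0.5261 -0.1839] rect [ 527.7 -183.9] [31.4 36.7] 88.8
```

```bash
python3 -m handwheel '[0,0.012,-0.02,0,0.2,0,0,0,0,0.2,0,0,0,0,0.2]'
python3 - <<'E'
from h import *
tool();im,P=shot("wrist");tops(im,P,"w")
E
python3 -m handwheel '[0,0,0,0,0.5,0,0,0,0,0.5,0,0,0,0,0.5]'
python3 - <<'E'
from h import *
tool();im,P=shot("wrist");tops(im,P,"w");tool()
E
```

```text
t: 5.45
eef_pos: [0.5306, -0.1829, 0.1116]
eef_rot: [0.002, 3.138, -0.002]
contact_force: [0.5, -1.6, 3.8]
finger_gap: 0.0296
gripper_force: 40.5
t 5.45 tcp [ 0.5306 -0.1829  0.1116] yaw_y 89.91 gap 0.0296 F [ 0.5 -1.6  3.8] g 40.5
w [541. 100.] 2047 ztop 0.0500 med 0.0476 c [ 0.4459 -0.0116] rect [445.6 -11.8] [33.6  3.5] 11.0
w [511. 235.] 5589 ztop 0.0805 med 0.0796 c [ 0.5254 -0.046 ] rect [527.1 -46.4] [36.5 64.8] 78.4
w [284. 279.] 5759 ztop 0.1345 med 0.1335 c [ 0.5261 -0.1825] rect [ 527.5 -182.7] [31.6 36.9] 88.4
t: 5.8
eef_pos: [0.5288, -0.1817, 0.1097]
eef_rot: [-0.002, -3.14, -0.001]
contact_force: [-0.4, -0.8, -0.4]
finger_gap: 0.0427
gripper_force: 0.0
t 5.80 tcp [ 0.5288 -0.1817  0.1097] yaw_y 89.93 gap 0.0427 F [-0.4 -0.8 -0.4] g 0.0
w [540. 103.] 2137 ztop 0.0508 med 0.0484 c [ 0.4461 -0.0115] rect [445.8 -11.7] [34.3  3.7] 11.1
w [510. 239.] 5645 ztop 0.0806 med 0.0796 c [ 0.5253 -0.046 ] rect [527.4 -45.8] [36.9 65.1] 78.5
w [281. 284.] 5751 ztop 0.1344 med 0.1335 c [ 0.5259 -0.1824] rect [ 527.5 -182.6] [30. 37.] 89.0
t 5.85 tcp [ 0.5288 -0.1818  0.1098] yaw_y 89.93 gap 0.0421 F [-0.7  0.6  0.5] g 0.0
```

```bash
python3 -m handwheel '[0,0,0.15,0,0.5,0,0,0.25,0,0.5,0,0,0.25,0,0.85,0,0,0.2,0,0.85]'; python3 -m handwheel '[-0.037,0.289,0,-0.038,0.85,-0.037,0.289,0,-0.038,0.85,-0.037,0.289,0,-0.038,0.85,-0.037,0.289,0,0,0.85,-0.037,0.289,0,0,0.85,-0.037,0.289,0,0,0.85,-0.037,0.289,0,0,0.85,-0.037,0.289,0,0,0.85,-0.037,0.289,0,0,0.85,-0.037,0.289,0,0,0.85,0,0,0,0,0.85,0,0,0,0,0.85]'
python3 - <<'E'
from h import *
tool();im,P=shot("wrist");tops(im,P,"w")
im,P=shot("top");tops(im,P,"top")
tool()
E
```

```text
t: 6.25
eef_pos: [0.5295, -0.1824, 0.2398]
eef_rot: [0.002, 3.14, -0.0]
contact_force: [0.7, -1.0, 0.4]
finger_gap: 0.0702
gripper_force: 0.0
t: 7.45
eef_pos: [0.473, 0.2524, 0.2372]
eef_rot: [-0.556, -3.091, 0.002]
contact_force: [0.5, -1.2, -0.4]
finger_gap: 0.0724
gripper_force: 0.0
t 7.45 tcp [0.473  0.2524 0.2372] yaw_y 69.60 gap 0.0724 F [ 0.5 -1.2 -0.4] g 0.0
w [ 51. 141.] 950 ztop 0.0808 med 0.0796 c [0.3426 0.0621] rect [342.   57.9] [63.8 35.5] 17.7
w [283. 193.] 1426 ztop 0.0627 med 0.0616 c [0.4724 0.2527] rect [472.7 252.8] [46.4 35.5] 69.1
w [ 81. 234.] 2943 ztop 0.0805 med 0.0795 c [0.4384 0.0232] rect [439.1  21.1] [35.5 68.3] 11.0
top [357. 232.] 176 ztop 0.1381 med 0.1346 c [ 0.5289 -0.1839] rect [ 529.4 -183.9] [36.2 27.8] 0.7
top [283. 264.] 296 ztop 0.0840 med 0.0803 c [0.4409 0.0166] rect [440.6  18.1] [34.9 64.3] 11.9
t 7.55 tcp [0.4743 0.2495 0.2376] yaw_y 69.27 gap 0.0727 F [ 0.6 -0.2  0.1] g 0.0
```

```bash
python3 -m handwheel '[0,0,-0.3,0,0.85,0,0,-0.3,0,0.85,0,0,-0.3,0,0.85,0,0,-0.3,0,0.85,0,0,-0.1,0,0.85,0,0,-0.05,0,0.85,0,0,0,0,0.85]'
python3 - <<'E'
from h import *
tool();im,P=shot("wrist");tops(im,P,"w");tool()
E
```

```text
t: 8.25
eef_pos: [0.4742, 0.2495, 0.0349]
eef_rot: [-0.566, -3.09, 0.002]
contact_force: [-0.6, 0.2, -0.2]
finger_gap: 0.0725
gripper_force: 0.0
t 8.25 tcp [0.4742 0.2495 0.0349] yaw_y 69.25 gap 0.0725 F [-0.6  0.2 -0.2] g 0.0
w [289. 286.] 9620 ztop 0.0624 med 0.0615 c [0.4715 0.2533] rect [472.9 252.9] [47.6 36.9] 69.1
t 8.30 tcp [0.475  0.2504 0.0361] yaw_y 69.29 gap 0.0723 F [-0.4  0.1 -0.3] g 0.0
```

```bash
python3 -m handwheel '[0,0.015,0,0,0.85,0,0,0,0,0.35,0,0,0,0,0.35,0,0,0,0,0.35,0,0,0,0,0.35]'
python3 - <<'E'
from h import *
tool();im,P=shot("wrist");tops(im,P,"w");tool()
E
python3 -m handwheel '[0,0,0.28,0,0.35,0,0,0.28,0,0.35,0,0,0.28,0,0.35,0,0,0.28,0,0.35,0,0,0,0,0.35]'
python3 - <<'E'
from h import *
tool();im,P=shot("wrist");tops(im,P,"w");tool()
E
```

```text
t: 8.8
eef_pos: [0.4747, 0.2537, 0.0367]
eef_rot: [0.561, 3.089, 0.002]
contact_force: [-0.9, -1.6, 6.0]
finger_gap: 0.0472
gripper_force: 42.2
t 8.80 tcp [0.4747 0.2537 0.0367] yaw_y 69.40 gap 0.0472 F [-0.9 -1.6  6. ] g 42.2
w [283. 286.] 9436 ztop 0.0625 med 0.0615 c [0.4721 0.255 ] rect [473.5 254.6] [49.7 36.5] 69.2
t 8.85 tcp [0.4747 0.2537 0.0367] yaw_y 69.40 gap 0.0475 F [-0.5 -1.5  5.2] g 42.2
t: 9.35
eef_pos: [0.4777, 0.2556, 0.21]
eef_rot: [0.56, 3.081, 0.015]
contact_force: [1.1, 0.6, -1.4]
finger_gap: 0.0473
gripper_force: 43.0
t 9.35 tcp [0.4777 0.2556 0.21  ] yaw_y 69.41 gap 0.0473 F [ 1.1  0.6 -1.4] g 43.0
w [ 23. 146.] 1330 ztop 0.0808 med 0.0796 c [0.3503 0.0639] rect [346.   59.8] [56.4 35.5] 17.8
w [ 56. 240.] 3703 ztop 0.0805 med 0.0795 c [0.4384 0.024 ] rect [439.2  20.9] [35.8 68.4] 10.9
w [283. 285.] 9681 ztop 0.2357 med 0.2347 c [0.4749 0.2568] rect [476.3 256.3] [49.4 36.7] 69.4
t 9.40 tcp [0.4757 0.2547 0.2065] yaw_y 69.41 gap 0.0477 F [-1.1  0.5 -3.7] g 43.0
```

```bash
python3 -m handwheel '[0.036,-0.291,0,0.038,0.35,0.036,-0.291,0,0.038,0.35,0.036,-0.291,0,0.038,0.35,0.036,-0.291,0,0,0.35,0.036,-0.291,0,0,0.35,0.036,-0.291,0,0,0.35,0.036,-0.291,0,0,0.35,0.036,-0.291,0,0,0.35,0.036,-0.291,0,0,0.35,0.036,-0.291,0,0,0.35,0,0,0,0,0.35,0,0,0,0,0.35]'; python3 -m handwheel '[0,0,0,0,0.35]'
python3 - <<'E'
from h import *
tool();im,P=shot("wrist");tops(im,P,"w");arm(im,P,"w");save("w5",im);np.savez("w5",im=im,P=P);tool()
E
```

```text
t: 10.6
eef_pos: [0.526, -0.1841, 0.2009]
eef_rot: [-0.009, -3.137, -0.002]
contact_force: [0.0, 1.0, -2.2]
finger_gap: 0.0474
gripper_force: 43.0
t: 10.7
eef_pos: [0.5271, -0.1808, 0.2015]
eef_rot: [0.001, -3.138, -0.004]
contact_force: [0.8, 0.5, -3.1]
finger_gap: 0.0472
gripper_force: 43.0
t 10.70 tcp [ 0.5271 -0.1808  0.2015] yaw_y 90.02 gap 0.0472 F [ 0.8  0.5 -3.1] g 43.0
w [506. 106.] 4655 ztop 0.0807 med 0.0795 c [0.44   0.0157] rect [440.1  17.1] [35.7 60.7] 11.4
w [432. 205.] 2499 ztop 0.0806 med 0.0795 c [ 0.526 -0.046] rect [527.2 -46. ] [35.  64.5] 79.0
w [281. 224.] 1998 ztop 0.1346 med 0.1335 c [ 0.5267 -0.1822] rect [ 527.6 -182.4] [30. 36.] 89.7
w [283. 285.] 9748 ztop 0.2272 med 0.2262 c [ 0.5246 -0.1805] rect [ 525.8 -180.4] [36.6 49.8] 0.6
w arm n 806 min [ 0.4807 -0.1974  0.1241] max [ 0.5488 -0.1681  0.1451] zmed 0.1299 ymid [(np.float64(0.48), -0.1815), (np.float64(0.49), -0.1813), (np.float64(0.5), -0.1813), (np.float64(0.51), -0.1826), (np.float64(0.52), -0.1824), (np.float64(0.54), -0.1824), (np.float64(0.55), -0.1813)]
t 10.75 tcp [ 0.5275 -0.1805  0.2019] yaw_y 90.09 gap 0.0471 F [-0.4  0.2 -2.4] g 43.0
```

View pics/w5.png

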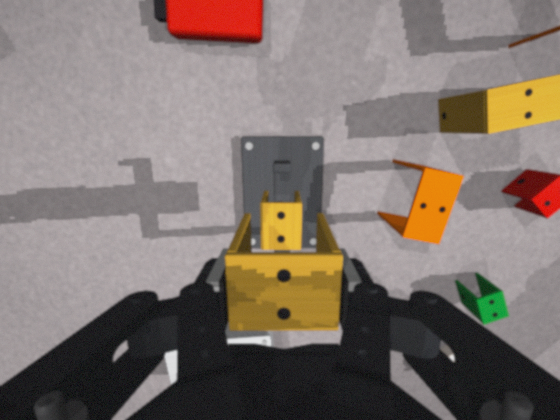

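The middle bracket hangs squarely above the small one, which sits on the arm at px (281,224). Lateral error is about 2 mm, so I lower it.

```bash
python3 -m handwheel '[0.01,-0.012,-0.15,0,0.35,0,0,-0.2,0,0.35,0,0,-0.14,0,0.35,0,0,-0.07,0,0.35,0,0,0,0,0.35,0,0,0,0,0.35]'
python3 - <<'E'
from h import *
tool();im,P=shot("wrist");tops(im,P,"w");tool()
E
```

```text
t: 11.35
eef_pos: [0.5301, -0.1843, 0.1201]
eef_rot: [0.0, 3.14, -0.0]
contact_force: [-0.0, -0.7, -2.1]
finger_gap: 0.0473
gripper_force: 43.0
t 11.35 tcp [ 0.5301 -0.1843  0.1201] yaw_y 90.00 gap 0.0473 F [-0.  -0.7 -2.1] g 43.0
w [537. 102.] 2396 ztop 0.0571 med 0.0549 c [ 0.4463 -0.0115] rect [445.8 -11.6] [34.   3.2] 11.0
w [503. 232.] 5109 ztop 0.0806 med 0.0796 c [ 0.5256 -0.046 ] rect [527.4 -46. ] [36.4 65. ] 78.7
w [284. 279.] 11062 ztop 0.1457 med 0.1448 c [ 0.5273 -0.1839] rect [ 529.1 -183.9] [37.  49.6] 0.0
t 11.40 tcp [ 0.5305 -0.1847  0.1206] yaw_y 89.97 gap 0.0472 F [ 0.4 -0.8 -2.2] g 43.0
```

```bash
python3 -m handwheel '[0,0.01,-0.045,0,0.35,0,0,0,0,0.35,0,0,0,0,0.35,0,0,0,0,0.35]'
python3 - <<'E'
from h import *
tool();im,P=shot("wrist");tops(im,P,"w");tool()
E
```

```text
t: 11.8
eef_pos: [0.5294, -0.1832, 0.1128]
eef_rot: [0.002, 3.141, 0.0]
contact_force: [-0.0, 0.5, -1.6]
finger_gap: 0.0473
gripper_force: 43.1
t 11.80 tcp [ 0.5294 -0.1832  0.1128] yaw_y 89.92 gap 0.0473 F [-0.   0.5 -1.6] g 43.1
w [540. 102.] 2130 ztop 0.0516 med 0.0494 c [ 0.4458 -0.0116] rect [445.5 -11.8] [33.5  3.9] 10.0
w [510. 236.] 5478 ztop 0.0805 med 0.0796 c [ 0.5254 -0.046 ] rect [527.4 -45.4] [37.1 65. ] 79.2
w [284. 281.] 10712 ztop 0.1384 med 0.1375 c [ 0.5262 -0.1828] rect [ 527.9 -182.9] [49.8 37.4] 89.3
t 11.85 tcp [ 0.5294 -0.1832  0.1128] yaw_y 89.92 gap 0.0473 F [-0.9  0.1 -1.6] g 43.1
```

Height is right. Releasing.

```bash
python3 -m handwheel '[0,0,0,0,0.7,0,0,0,0,0.7,0,0,0,0,0.7,0,0,0,0,0.7]'
python3 - <<'E'
from h import *
tool();im,P=shot("wrist");tops(im,P,"w");tool()
E
```

```text
t: 12.25
eef_pos: [0.5295, -0.1834, 0.1128]
eef_rot: [0.002, 3.141, -0.0]
contact_force: [0.7, -0.9, 0.2]
finger_gap: 0.0598
gripper_force: 0.0
t 12.25 tcp [ 0.5295 -0.1834  0.1128] yaw_y 89.92 gap 0.0598 F [ 0.7 -0.9  0.2] g 0.0
w [540. 102.] 2129 ztop 0.0513 med 0.0491 c [ 0.446  -0.0116] rect [445.5 -11.7] [33.8  3.1] 11.3
w [510. 236.] 5489 ztop 0.0805 med 0.0796 c [ 0.5254 -0.046 ] rect [527.1 -46.5] [36.3 64.8] 78.3
w [284. 280.] 10556 ztop 0.1384 med 0.1375 c [ 0.5261 -0.1828] rect [ 528.  -182.8] [37.3 48.1] 0.3
t 12.30 tcp [ 0.5294 -0.1834  0.1127] yaw_y 89.91 gap 0.0599 F [ 0.8  0.4 -0.4] g 0.0
```

```bash
python3 -m handwheel '[0,0,0.15,0,0.7,0,0,0.25,0,0.7,0,0,0.25,0,1,0,0,0.2,0,1,-0.1,0.225,0,0.021,1,-0.1,0.225,0,0.021,1,-0.1,0.225,0,0.021,1,-0.1,0.225,0,0,1,-0.1,0.225,0,0,1,-0.1,0.225,0,0,1,0,0,0,0,1,0,0,0,0,1]'; python3 -m handwheel '[0,0,0,0,1]'
python3 - <<'E'
from h import *
tool();im,P=shot("wrist");tops(im,P,"w")
im,P=shot("top");tops(im,P,"top")
tool()
E
```

```text
t: 13.5
eef_pos: [0.4392, 0.0198, 0.2403]
eef_rot: [-0.312, 3.125, -0.0]
contact_force: [1.0, -1.0, -1.7]
finger_gap: 0.0858
gripper_force: 0.0
t: 13.6
eef_pos: [0.4397, 0.018, 0.2402]
eef_rot: [-0.305, 3.126, -0.001]
contact_force: [-0.1, 0.7, 0.3]
finger_gap: 0.0857
gripper_force: 0.0
t 13.60 tcp [0.4397 0.018  0.2402] yaw_y 101.15 gap 0.0857 F [-0.1  0.7  0.3] g 0.0
w [344. 129.] 778 ztop 0.0809 med 0.0795 c [0.3632 0.0629] rect [361.1  63.4] [25.5 34.3] 16.6
w [286. 195.] 2225 ztop 0.0807 med 0.0795 c [0.4384 0.0202] rect [439.2  20.6] [36.  65.1] 11.4
w [ 59. 257.] 3955 ztop 0.1383 med 0.1374 c [ 0.5264 -0.1809] rect [ 527.6 -182.5] [49.5 37.1] 89.7
w [212. 260.] 1506 ztop 0.0807 med 0.0795 c [ 0.5234 -0.0444] rect [498.8 -40.5] [ 33.7 121.6] 79.1
top [357. 232.] 286 ztop 0.1417 med 0.1387 c [ 0.53   -0.1844] rect [ 529.4 -184.6] [36.1 46.6] 0.2
t 13.70 tcp [0.4398 0.0178 0.2401] yaw_y 101.09 gap 0.0853 F [-0.2 -0.5 -0.5] g 0.0
```

```bash
python3 -m handwheel '[0,0.013,-0.25,0,1,0,0,-0.3,0,1,0,0,-0.3,0,1,0,0,-0.2,0,1,0,0,-0.1,0,1,0,0,-0.1,0,1,0,0,0,0,1,0,0,0,0,1]'
python3 - <<'E'
from h import *
tool();im,P=shot("wrist");tops(im,P,"w");tool()
E
```

```text
t: 14.5
eef_pos: [0.4397, 0.0203, 0.0527]
eef_rot: [0.306, -3.127, 0.001]
contact_force: [-0.1, 0.2, 0.1]
finger_gap: 0.0855
gripper_force: 0.0
t 14.50 tcp [0.4397 0.0203 0.0527] yaw_y 101.17 gap 0.0855 F [-0.1  0.2  0.1] g 0.0
w [462. 113.] 6432 ztop 0.0806 med 0.0796 c [0.3562 0.0672] rect [353.5  64.6] [41.  29.8] 16.0
w [284. 289.] 13597 ztop 0.0804 med 0.0795 c [0.4379 0.0204] rect [439.1  20.6] [37.3 66. ] 11.1
w [108. 399.] 1133 ztop 0.0803 med 0.0795 c [ 0.5069 -0.0487] rect [493.8 -41.9] [21.  61.9] 68.4
t 14.55 tcp [0.4402 0.0206 0.0532] yaw_y 101.19 gap 0.0855 F [-0.7  0.2  0.1] g 0.0
```

```bash
python3 -m handwheel '[0,0,0,0,0.6,0,0,0,0,0.6,0,0,0,0,0.6,0,0,0,0,0.6,0,0,0.2,0,0.6,0,0,0.3,0,0.6,0,0,0.3,0,0.6,0,0,0.32,0,0.6,0,0,0,0,0.6,0,0,0,0,0.6]'
python3 - <<'E'
from h import *
tool();im,P=shot("wrist");tops(im,P,"w");tool()
E
```

```text
t: 15.55
eef_pos: [0.4394, 0.0214, 0.221]
eef_rot: [-0.309, 3.125, 0.001]
contact_force: [-0.5, -0.3, -3.1]
finger_gap: 0.0652
gripper_force: 46.7
t 15.55 tcp [0.4394 0.0214 0.221 ] yaw_y 101.28 gap 0.0652 F [-0.5 -0.3 -3.1] g 46.7
w [281. 284.] 14297 ztop 0.2476 med 0.2467 c [0.4368 0.0211] rect [438.2  21.2] [36.9 66.8] 11.7
w [ 44. 265.] 4313 ztop 0.1382 med 0.1374 c [ 0.5261 -0.1759] rect [ 527.7 -177.1] [40.1 37.4] 88.9
t 15.60 tcp [0.4381 0.0213 0.2194] yaw_y 101.27 gap 0.0658 F [-0.7  0.  -3.2] g 46.6
```

```bash
python3 -m handwheel '[0.1,-0.227,0.02,-0.021,0.6,0.1,-0.227,0,-0.021,0.6,0.1,-0.227,0,-0.021,0.6,0.1,-0.227,0,0,0.6,0.1,-0.227,0,0,0.6,0.1,-0.227,0,0,0.6,0,0,0,0,0.6,0,0,0,0,0.6,0,0,0,0,0.6]'
python3 - <<'E'
from h import *
tool();im,P=shot("wrist");tops(im,P,"w");arm(im,P,"w");tool()
E
```

```text
t: 16.5
eef_pos: [0.5282, -0.1814, 0.2214]
eef_rot: [-0.0, -3.137, -0.004]
contact_force: [-0.2, 0.6, -1.7]
finger_gap: 0.0654
gripper_force: 46.5
t 16.50 tcp [ 0.5282 -0.1814  0.2214] yaw_y 89.99 gap 0.0654 F [-0.2  0.6 -1.7] g 46.5
w [423. 199.] 2158 ztop 0.0808 med 0.0796 c [ 0.5261 -0.0461] rect [527.1 -46.4] [34.8 64.1] 77.9
w [281. 216.] 2975 ztop 0.1385 med 0.1375 c [ 0.5272 -0.1826] rect [ 528.  -182.7] [47.8 36.8] 89.5
w [284. 284.] 13803 ztop 0.2480 med 0.2471 c [ 0.5255 -0.181 ] rect [ 526.8 -181. ] [67.6 36.5] 89.9
w arm n 836 min [ 0.4808 -0.2038  0.1242] max [ 0.5599 -0.1676  0.1451] zmed 0.1298 ymid [(np.float64(0.48), -0.1817), (np.float64(0.49), -0.1814), (np.float64(0.5), -0.1815), (np.float64(0.51), -0.1857), (np.float64(0.52), -0.1834), (np.float64(0.54), -0.1831), (np.float64(0.55), -0.1815), (np.float64(0.56), -0.1815)]
t 16.55 tcp [ 0.5285 -0.1811  0.222 ] yaw_y 90.04 gap 0.0656 F [-0.2 -0.3 -2.5] g 46.5
```

```bash
python3 -m handwheel '[0.008,-0.01,-0.15,0,0.6,0,0,-0.2,0,0.6,0,0,-0.2,0,0.6,0,0,-0.1,0,0.6,0,0,-0.01,0,0.6,0,0,0,0,0.6,0,0,0,0,0.6]'
python3 - <<'E'
from h import *
tool();im,P=shot("wrist");tops(im,P,"w");tool()
E
```

```text
t: 17.25
eef_pos: [0.5316, -0.1845, 0.126]
eef_rot: [0.001, 3.139, -0.001]
contact_force: [0.6, 0.1, -3.1]
finger_gap: 0.0652
gripper_force: 46.5
t 17.25 tcp [ 0.5316 -0.1845  0.126 ] yaw_y 89.97 gap 0.0652 F [ 0.6  0.1 -3.1] g 46.5
w [497. 226.] 4808 ztop 0.0805 med 0.0795 c [ 0.5255 -0.046 ] rect [527.3 -46.1] [36.  64.9] 78.4
w [284. 276.] 16764 ztop 0.1525 med 0.1516 c [ 0.5287 -0.1841] rect [ 530.3 -184.5] [67.1 37. ] 89.7
t 17.30 tcp [ 0.5316 -0.1847  0.1261] yaw_y 89.96 gap 0.0652 F [ 0.6 -0.4 -2.2] g 46.5
```

```bash
python3 -m handwheel '[-0.008,0.01,-0.035,0,0.6,0,0,-0.027,0,0.6,0,0,0,0,0.6,0,0,0,0,0.6,0,0,0,0,0.6]'
python3 - <<'E'
from h import *
tool();im,P=shot("wrist");tops(im,P,"w");tool()
E
```

```text
t: 17.8
eef_pos: [0.5296, -0.1829, 0.1158]
eef_rot: [0.002, 3.141, 0.001]
contact_force: [-1.8, 1.4, 3.8]
finger_gap: 0.065
gripper_force: 47.1
t 17.80 tcp [ 0.5296 -0.1829  0.1158] yaw_y 89.93 gap 0.0650 F [-1.8  1.4  3.8] g 47.1
w [505. 234.] 5287 ztop 0.0805 med 0.0795 c [ 0.5253 -0.046 ] rect [527.1 -46.2] [36.8 64.9] 79.3
w [284. 278.] 15950 ztop 0.1424 med 0.1415 c [ 0.5264 -0.1825] rect [ 528.3 -182.5] [67.4 37. ] 89.6
t 17.85 tcp [ 0.5296 -0.1829  0.1158] yaw_y 89.93 gap 0.0650 F [-1.5  1.3  3.9] g 47.1
```

Contact is felt at the nested height. I release, rise and check.

```bash
python3 -m handwheel '[0,0,0,0,0.9,0,0,0,0,0.9,0,0,0,0,0.9,0,0,0.1,0,0.95,0,0,0.2,0,0.95,0,0,0.25,0,0.95,0,0,0.25,0,0.95,0,0.3,0,0,0.95,0,0.3,0,0,0.95,0,0.3,0,0,0.95,0,0,0,0,0.95,0,0,0,0,0.95]'
python3 - <<'E'
from h import *
tool()
for n in("wrist","top","side"):
    im,P=shot(n);tops(im,P,n)
save("fin",cv2.resize(im[240:400,220:380],(640,640)[:2])[:600])
E
```

```text
t: 19.05
eef_pos: [0.5293, -0.0465, 0.235]
eef_rot: [0.004, -3.141, 0.0]
contact_force: [-0.0, -0.3, 0.1]
finger_gap: 0.0809
gripper_force: 0.0
t 19.05 tcp [ 0.5293 -0.0465  0.235 ] yaw_y 90.14 gap 0.0809 F [-0.  -0.3  0.1] g 0.0
wrist [411.  12.] 688 ztop 0.0809 med 0.0796 c [0.3655 0.0631] rect [364.4  64.1] [19.3 33.8] 18.2
wrist [283. 194.] 1985 ztop 0.0807 med 0.0796 c [ 0.5259 -0.0464] rect [526.9 -46.7] [33.4 64. ] 78.6
wrist [129. 208.] 5166 ztop 0.1425 med 0.1415 c [ 0.527  -0.1811] rect [ 528.  -182.3] [67.2 35.5] 89.7
top [357. 232.] 392 ztop 0.1460 med 0.1427 c [ 0.5289 -0.1832] rect [ 528.7 -185.2] [35.6 65.3] 1.1
side [178. 239.] 345 ztop 0.0827 med 0.081 c [0.3426 0.0554] rect [342.3  56.1] [64.6 35.7] 17.3
side [273. 256.] 376 ztop 0.0829 med 0.0809 c [ 0.5267 -0.0488] rect [527.1 -48.2] [34.6 63.4] 78.9
side [297. 303.] 1128 ztop 0.1442 med 0.1428 c [ 0.5269 -0.1859] rect [ 527.5 -183.9] [65.4 36.3] 89.8
```

View pics/fin.png

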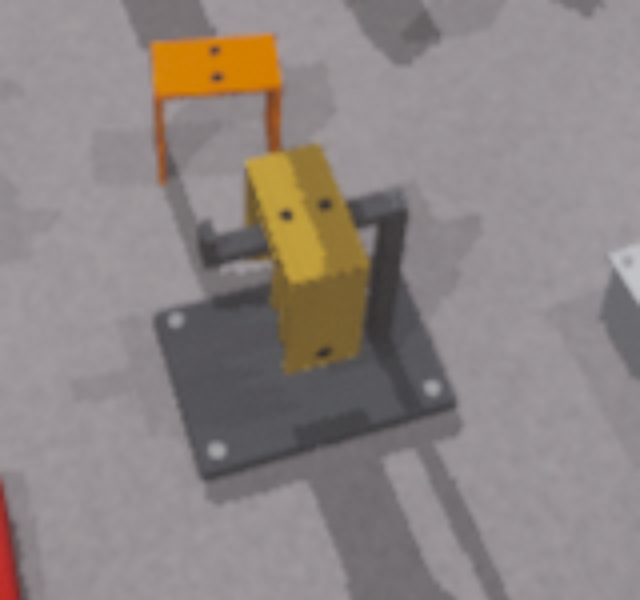

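The crop shows the large bracket at px (305,215) sitting square over the others on the arm. Its top is level at 0.142 m, which is the nested height.

```bash
python3 -c "
from workcell import close_job
print(close_job())"
```

```text
the job is handed in; nothing more can be done
None
```

The three brass brackets hang nested and square on the hook arm, smallest to largest, each let go before the next; the job was handed in after about 19 s of robot time, no verdict was returned, and I commanded no move against the other things on the desk.

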